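# Unstack the display stones onto their bases

### The arm

A 7-joint arm with a two-finger parallel gripper is mounted at the origin on the work surface. World frame = base frame: x ahead of the robot, y to its left, z up, the work surface at z = 0. Lengths are in m, angles in rad, forces in N, time in s.
With the tool pointing down it reaches from about 0.35 to 0.9 m from the base axis. Payload 8.1 kg.
Tool frame: the origin (TCP) lies midway between the tips of the shut fingers; the grasp point (between the pads) lies 19 mm behind it; z points along the fingers, y is the line along which they close (so a half turn about z gives the same grasp; the last joint's range is limited). The gripper opens to 92 mm and grips with 3 to 60 N. Pads are 19 mm wide; open, the fingers measure 130 mm over their backs; the gripper's body (75 mm by 190 mm) begins 47 mm behind the grasp point.
Start: joints at [1.224, 0.434, 0.025, 1.573, -0.012, 1.134, -0.075], TCP at [0.151, -0.607, 0.227] pointing down, gripper open.
Joint ranges: [-2.62, 2.62], [-0.44, 2.09], [-1.27, 1.32], [0.08, 2.57], [-1.32, 4.46], [0.12, 2], [-2.74, 2.74]. Speed limits (rad/s): [2.22, 2.22, 3.01, 3.01, 3.14, 3.14, 3.14].

### API

Orientations are given as a rotation vector (axis times angle).
In Python, from cell import arm gives the robot as it stands.
- The arm moves only by the tool arm_command, never from a script. Its arguments are lists of equal length, an entry for each row: "dp": the shift along the tool's x, y, z in units of 25 mm (1.0 is 25 mm), a list of three; "angular": the turn, a rotation vector about the tool's x, y, z in units of 0.15 rad (1.0 is 0.15 rad), a list of three; "claw": the opening, from 0 (shut) to 1 (fully open). In form: {"dp": [[x, y, z], ...], "angular": [[rx, ry, rz], ...], "claw": [claw, ...]}. A call has 1 to 10 rows; each row shifts and turns the commanded pose from where the row before left it, along the tool's axes as they then stand; what a row does not reach is not made up. A row lasts 1/10 s, in which the tool goes at most 50 mm and 8.59 degrees, less where a joint would pass 70% of its speed; a pose out of reach is approached as far as the arm can. A call with a number of a shift or a turn outside -1 to 1 is refused whole. A call with a gripper value outside its range is refused whole. The fingers move at their own pace and stop on an object; "force" is the grip in N (left out, the last holds). Time passes only in rows, so rows that do not move let the fingers close. It gives the time, the measured TCP pose, the force, the opening and the grip force at its end, in the units of the state.
- arm.observe(): the state, without advancing time (a new reading comes with each control period).
- arm.get_image(name): name is "scene" or "top"; returns a dict with "frame" (384x512x3 uint8, red, green, blue), "z_map" (384x512 float32, m along the optical axis (not along the pixel's ray), 0 where there is no reading), "K" (3x3 intrinsics, pixels), "k1" (the pictures are not rectified: a ray, as slopes to the right and down, at radius r is drawn at 1 + k1 r^2 times it, then the intrinsics apply), "R" (3x3) and "t" (3): a world point X has camera coordinates R X + t. Camera axes: x right, y down, z forward; pixel columns grow to the right and rows downward; lengths in m; the calibration is good to about 2 mm. A picture is of the moment at which its call begins.
- arm.sign_off(): hands the job in; it is judged then, once.
The state is a dict: "clock": time; "joints": joint angles; "dq": joint speeds; "joint_efforts": joint torques, N m; "position": TCP position; "ee_rot": TCP orientation; "force": force on the tool from outside, world axes, zero at the start; "ft_torque": the same for the moment, N m; "width": opening from 0.0 (shut) to 1.0 (fully open); "gripper_force": force on a finger pad.
Only numpy, scipy, OpenCV 4.12 (cv2) and the standard library are available. Lean on these libraries where they do the work, as an engineer would, in place of code of your own. Each camera call takes 0.05 s, during which the arm holds its last target. There are 200 camera calls.

### The job

Take the stack of display stones apart from the top down, one piece at a time, and stand each piece upright in the middle of the wooden base of its own outline: crystal tower on the small six-sided base, round on round, square on square, oblong on oblong, with the square and the oblong stone turned in line with their bases. Lower each piece into place rather than dropping it, let nothing tip over, and leave the geode and the loupe where they are.

Things in the scene. Friction and masses are not known exactly. Their poses are not given: they have to be found in the camera images.
- crystal_mid (a point): Small upright six-sided crystal tower with a blunt point, standing on top of the stack: 24 mm across flats, 56 mm tall (straight sides for the lower 42 mm, the point above that). Loose, pale polished stone, about 65 g. The point is its centre, half-way up (28 mm above its foot); z up along the tower, two opposite flats face +y and -y.
- round_stone_mid (a point): Round stone disc, second from the top of the stack: 42 mm diameter, 24 mm high. Loose, pale polished stone, about 90 g. The point is its centre, 12 mm above its underside; z up.
- square_stone_mid (a point): Square stone block, third from the top of the stack: 52 x 52 mm, 26 mm high. Loose, pale polished stone, about 190 g. The point is its centre, 13 mm above its underside; z up, x and y square to its sides.
- oblong_stone_mid (a point): Oblong stone slab at the bottom of the stack, lying on the table: 116 mm along its x, 60 mm along its y, 26 mm high. Loose, pale polished stone, about 480 g. The point is its centre, 13 mm above its underside; z up.
- hex_base_top (a point): Fixed low wooden display base on the table, the smallest one, six-sided, 48 mm across flats (its place is for the crystal tower), 16 mm high, a thin dark felt inlay of the stone's outline in its flat top (flush, no rim or recess). The point is the centre of its top face, 16 mm above the table; z up, two opposite flats face +y and -y.
- round_base_top (a point): Fixed low wooden display base on the table, round, 68 mm diameter (for the round stone), 16 mm high, a thin dark felt inlay of the stone's outline in its flat top (flush, no rim or recess). The point is the centre of its top face, 16 mm above the table; z up, x and y level.
- square_base_top (a point): Fixed low wooden display base on the table, square, 76 x 76 mm (for the square stone), 16 mm high, a thin dark felt inlay of the stone's outline in its flat top (flush, no rim or recess). The point is the centre of its top face, 16 mm above the table; z up, x and y square to its sides.
- oblong_base_top (a point): Fixed low wooden display base on the table, the largest one, oblong, 140 mm along its x and 84 mm along its y (for the oblong stone), 16 mm high, a thin dark felt inlay of the stone's outline in its flat top (flush, no rim or recess). The point is the centre of its top face, 16 mm above the table; z up, x along its length.
- geode_mid (a point): Bystander: brown rough geode lump with crystals on top, loose, 70 mm across, 39 mm high, not part of the job. The point is its centre, 17 mm above the table.
- loupe_mid (a point): Bystander: black hand loupe, a short loose cylinder with a glass face, 38 mm diameter, 22 mm high, not part of the job. The point is its centre, 11 mm above the table. A small fixed card tray of chips (55 x 45 mm, up to about 25 mm high) also stands among the bases, and low blue bins stand beyond them.

How it is judged:
By the outcome, as a careful person would: the job done as asked, in the order asked, and still so for the second after the job is handed in, with the robot touching nothing.
It also fails if it takes over 131 s, if anything falls off the work surface, if the arm or the gripper's body presses on something with over 40 N, if the wrist force passes 120 N, or if a joint passes its speed limit or range.

## Working session

There is one attempt and no reset: what is moved stays moved. The work goes in short steps, Python scripts to look and compute and a tool call to move; the robot and the scene stay as the last step left them, time stands still between calls to the robot, and variables do not carry over. Pictures are saved under pics/ and viewed, at most 14 in all, crops included, and the job is handed in when it is done.

Besides the shell and the picture viewer there is one more tool, called after "Request:" in YAML: its name, and indented under it one key for each argument. arm_command: Moves the arm, as the interface text tells. Its arguments: {"type":"object","properties":{"dp":{"type":"array","items":{"type":"array","items":{"type":"number"}}},"angular":{"type":"array","items":{"type":"array","items":{"type":"number"}}},"claw":{"type":"array","items":{"type":"number"}},"force":{"type":"number"}},"required":["dp","angular","claw"]}

```bash
ls && mkdir -p pics && python3 - <<'E'
from cell import arm
import cv2,numpy as np
s=arm.observe();print(s)
for n in("top","scene"):
    d=arm.get_image(n);np.savez(f'{n}0.npz',**d);cv2.imwrite(f'pics/{n}0.png',cv2.resize(d['frame'][:,:,::-1],(800,600)))
    print(n,d['K'],d['k1'],d['R'],d['t'])
E
```

```text
pics
{'clock': 0.0, 'joints': array([ 1.22438169,  0.43521732,  0.02497037,  1.57410635, -0.01160385,
        1.13398868, -0.07510753]), 'dq': array([ 0.00054753,  0.00094099, -0.00076734,  0.00057379, -0.00016417,
        0.00048739, -0.0013672 ]), 'joint_efforts': array([-1.47154276e-05, -6.67849374e+01,  9.84880552e-01, -3.14457929e+01,
       -6.06248248e-02,  4.28688107e-02,  1.20095265e-04]), 'position': array([ 0.15070144, -0.60602914,  0.22594488]), 'ee_rot': array([-3.11676324e+00, -3.81728403e-01,  5.14977975e-04]), 'force': array([ 0.25654466,  0.32428077, -0.27405096]), 'ft_torque': array([-0.00886287,  0.02322998, -0.00949144]), 'gripper_force': 0.0, 'width': 1.0027861881598965}
top [[416.03641983   0.         257.34420265]
 [  0.         416.03641983 190.48222471]
 [  0.           0.           1.        ]] -0.08450906101422424 [[ 9.05556014e-02 -9.95891082e-01 -7.96854975e-04]
 [-9.75362056e-01 -8.85272292e-02 -2.02068772e-01]
 [ 2.01167945e-01  1.90756813e-02 -9.79371010e-01]] [-0.03863802  0.51680033  1.05844439]
scene [[366.49039152   0.         254.59743413]
 [  0.         366.49039152 191.92825679]
 [  0.           0.           1.        ]] -0.07134925534911328 [[-0.61060403  0.79192828  0.00350819]
 [ 0.63239071  0.49025204 -0.59977907]
 [-0.47670191 -0.36400897 -0.80015796]] [ 0.32347597 -0.26481244  1.17504535]
```

View pics/top0.png

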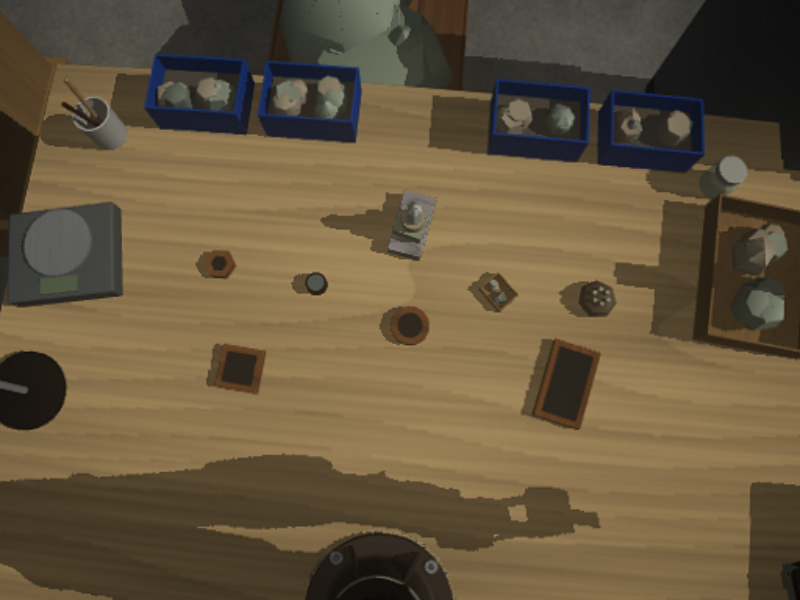

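View pics/scene0.png

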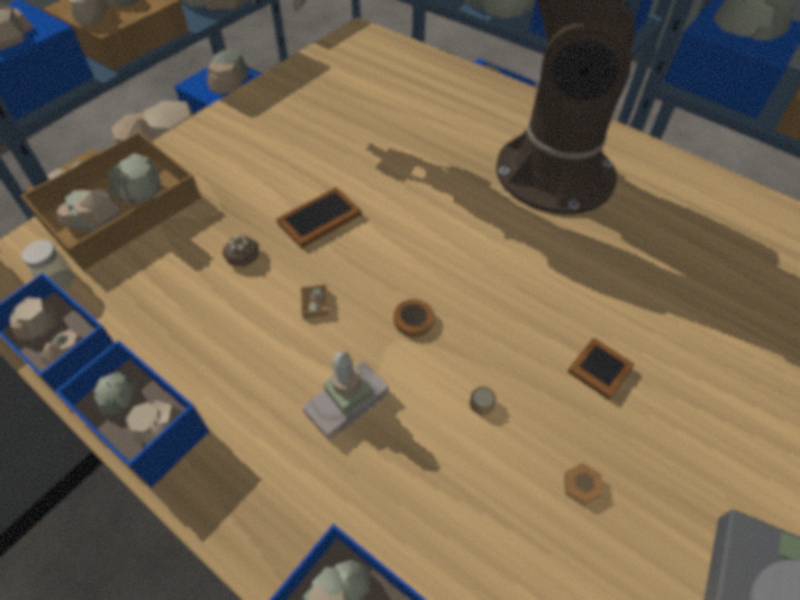

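```bash
cat > h.py <<'E'
import numpy as np,cv2
def und(d,uv):
    D=np.array([d['k1'],0,0,0,0],float)
    return cv2.undistortPoints(np.asarray(uv,float).reshape(-1,1,2),d['K'],D).reshape(-1,2)
def cast(d,uv,z):
    "pixels -> world points on plane z"
    a=und(d,uv);r=np.c_[a,np.ones(len(a))]@d['R'];c=-d['R'].T@d['t']
    return c+r*((z-c[2])/r[:,2])[:,None]
def cloud(d):
    v,u=np.mgrid[:384,:512];a=und(d,np.c_[u.ravel(),v.ravel()])
    P=(np.c_[a,np.ones(len(a))]*d['z_map'].reshape(-1,1)-d['t'])@d['R']
    P[d['z_map'].ravel()==0]=np.nan
    return P.reshape(384,512,3)
def proj(d,X):
    c=np.atleast_2d(X)@d['R'].T+d['t'];s=c[:,:2]/c[:,2:];r2=(s**2).sum(1,keepdims=True)
    return s*(1+d['k1']*r2)@d['K'][:2,:2].T+d['K'][:2,2]
E
python3 - <<'E'
from h import *
np.set_printoptions(precision=4,suppress=True)
T=np.load('top0.npz');S=np.load('scene0.npz')
for n,d in(('top',T),('scene',S)):
    P=cloud(d);z=P[...,2]
    tab=(P[...,0]>.3)&(P[...,0]<.75)&(abs(P[...,1])<.55)
    print(n,'table z med/std',np.nanmedian(z[tab]),np.nanstd(z[tab&(abs(z)<.006)]),np.isnan(z[tab]).sum())
    m=(tab&(z>.009)).astype(np.uint8)
    k,L,st,c=cv2.connectedComponentsWithStats(m)
    for i in range(1,k):
        if st[i,4]<30: continue
        q=P[L==i];print(i,c[i],st[i,4],'med',np.median(q,0),'zmax',q[:,2].max())
for n,d,(x0,y0,x1,y1) in(('t',T,(235,110,300,175)),('s',S,(185,215,260,285))):
    cv2.imwrite(f'pics/crop_{n}.png',cv2.resize(d['frame'][y0:y1,x0:x1,::-1],None,fx=6,fy=6,interpolation=cv2.INTER_CUBIC))
a=cv2.imread('pics/crop_t.png');b=cv2.imread('pics/crop_s.png');h=420
a=cv2.resize(a,(390,390));b=cv2.resize(b,(400,390));cv2.imwrite('pics/crops.png',np.hstack([a,b]))
E
```

```text
top table z med/std 0.00016796925084978595 0.002149665534686849 0
1 [263.2941 143.4276] 884 med [0.6454 0.0036 0.0292] zmax 0.13500018905479202
2 [453.049  176.3431] 857 med [ 0.6071 -0.5292  0.0399] zmax 0.06444158039794896
4 [ 70.6974 165.121 ] 694 med [0.5408 0.5366 0.0411] zmax 0.05157957548586224
6 [140.2016 168.1473] 258 med [0.5594 0.3425 0.0163] zmax 0.021888852390542526
7 [202.1169 180.9675] 154 med [0.5379 0.1635 0.0216] zmax 0.028335976683861796
8 [318.5455 186.5909] 154 med [ 0.5503 -0.1578  0.0147] zmax 0.021347363585071995
9 [381.9424 191.182 ] 434 med [ 0.5515 -0.3322  0.0283] zmax 0.0435028274803025
10 [262.0397 207.9875] 479 med [ 0.4785 -0.0084  0.0158] zmax 0.021460007031536284
11 [362.4489 245.3443] 1606 med [ 0.4008 -0.2882  0.0158] zmax 0.022675970572396047
12 [153.1525 235.7432] 767 med [0.375  0.2798 0.0159] zmax 0.0225183253634067
scene table z med/std 0.0006892591386136789 0.0015287673636457744 0
1 [ 87.0176 140.2421] 1363 med [ 0.6331 -0.5318  0.0385] zmax 0.0646452023398103
2 [202.9565 138.2495] 1034 med [ 0.4069 -0.2859  0.0163] zmax 0.02153808040455071
3 [153.8427 160.44  ] 375 med [ 0.5621 -0.325   0.0282] zmax 0.042395312803425775
4 [200.8469 191.2041] 196 med [ 0.5512 -0.1588  0.0156] zmax 0.02191572775576996
5 [264.2797 201.9311] 479 med [ 0.4805 -0.0068  0.017 ] zmax 0.02148204677396883
6 [384.4245 234.5481] 874 med [0.3796 0.2811 0.016 ] zmax 0.020648076238326714
7 [219.97   252.3238] 1569 med [0.6694 0.0119 0.0289] zmax 0.13341316071158354
8 [308.6533 255.2844] 225 med [0.5414 0.1656 0.0225] zmax 0.025773746781537342
9 [373.4955 308.8475] 446 med [0.5608 0.3442 0.0157] zmax 0.02017594242310183
10 [466.0135 353.009 ] 1111 med [0.5392 0.5348 0.0432] zmax 0.04860340481744218
```

View pics/crops.png

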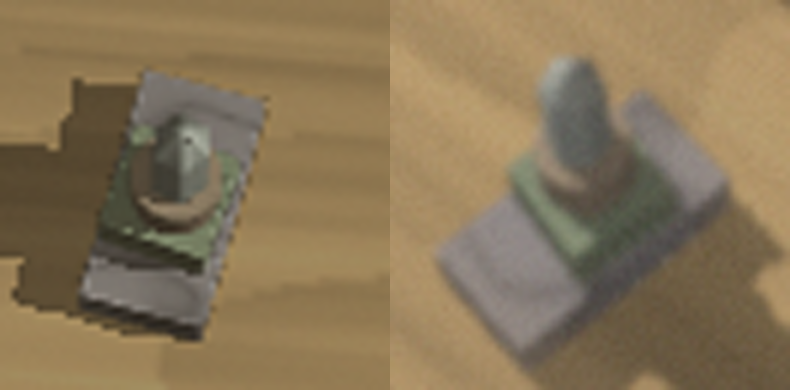

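```bash
cat > m.py <<'E'
from h import *
np.set_printoptions(precision=4,suppress=True)
def rect(p):
    (c,(w,h),a)=cv2.minAreaRect((p[:,:2]*1000).astype(np.float32))
    return f"c=({c[0]:.1f},{c[1]:.1f}) size={w:.1f}x{h:.1f} ang={a:.1f}"
def near(P,c,r): return np.hypot(P[...,0]-c[0],P[...,1]-c[1])<r
def big(m,it=0):
    m=m.astype(np.uint8)
    k,L,s,_=cv2.connectedComponentsWithStats(m)
    return L==1+s[1:,4].argmax()
def pix(m): return np.argwhere(m)[:,::-1]
E
python3 - <<'E'
from m import *
for n in('top','scene'):
    d=np.load(n+'0.npz');P=cloud(d);g=d['frame'].max(2)
    print(n)
    for b,c,r in(('hex',(.56,.343),.04),('round',(.4795,-.0075),.05),('sq',(.378,.28),.07),('obl',(.404,-.287),.095)):
        nb=near(P,c,r)&(P[...,2]>.009)
        nb=big(nb);q=cast(d,pix(nb),.016)
        t=np.median(g[nb]);lo,hi=np.percentile(g[nb],[5,95])
        f=big(nb&(g<(lo+hi)/2));qf=cast(d,pix(f),.016)
        print(b,'outer',rect(q),'felt',rect(qf),'mean',qf.mean(0)[:2]*1000,lo,hi)
    st=near(P,(.65,.004),.09)
    for nm,z in(('slab',.026),('square',.052),('disc',.076)):
        m=big(st&(abs(P[...,2]-z)<.006));q=cast(d,pix(m),z);print(nm,m.sum(),rect(q),q.mean(0)[:2]*1000)
    m=big(st&(P[...,2]>.085));q=P[m];print('crystal',m.sum(),q.mean(0),'tip',P[st&(P[...,2]>.124)].mean(0))
E
```

```text
top
hex outer c=(558.9,343.5) size=49.4x51.7 ang=5.0 felt c=(560.1,345.0) size=23.3x26.0 ang=5.1 mean [560.1746 344.3641] 43.0 108.0
round outer c=(478.3,-8.1) size=66.5x65.8 ang=5.2 felt c=(479.6,-8.0) size=41.6x43.8 ang=5.2 mean [479.2415  -8.1814] 44.900000000000006 103.0
sq outer c=(375.1,279.9) size=75.7x76.0 ang=86.0 felt c=(375.8,280.7) size=55.8x54.2 ang=86.0 mean [375.8978 281.0082] 41.0 102.0
obl outer c=(401.0,-288.1) size=86.5x138.4 ang=76.7 felt c=(401.6,-289.4) size=63.1x118.6 ang=76.9 mean [ 401.1038 -289.2703] 40.0 100.0
slab 440 c=(661.4,4.3) size=60.1x118.2 ang=79.8 [657.4543   3.0088]
square 154 c=(655.9,5.5) size=52.2x53.7 ang=74.4 [649.1777   8.4267]
disc 95 c=(654.2,2.7) size=36.6x37.7 ang=4.8 [649.6265   4.442 ]
crystal 105 [0.6522 0.0007 0.1159] tip [0.6552 0.0016 0.1279]
scene
hex outer c=(560.2,343.8) size=54.8x49.3 ang=28.3 felt c=(559.3,343.5) size=26.3x25.5 ang=36.1 mean [559.3928 343.9954] 95.0 139.0
round outer c=(479.1,-7.0) size=68.9x64.3 ang=37.8 felt c=(477.8,-9.7) size=44.0x41.1 ang=37.5 mean [478.1796  -8.6846] 58.0 139.09999999999997
sq outer c=(378.4,280.5) size=76.3x80.8 ang=85.7 felt c=(375.3,280.9) size=54.4x53.3 ang=85.6 mean [375.6848 281.289 ] 37.0 129.0
obl outer c=(404.2,-286.6) size=89.7x142.4 ang=76.7 felt c=(399.1,-291.0) size=61.1x115.8 ang=77.1 mean [ 400.6519 -290.6685] 37.0 122.34999999999991
slab 725 c=(663.4,4.5) size=62.7x116.5 ang=79.6 [674.312    6.5112]
square 245 c=(657.0,6.0) size=54.1x53.4 ang=75.1 [664.5193  14.4432]
disc 156 c=(658.9,7.1) size=37.5x40.3 ang=48.0 [660.2677   9.0647]
crystal 199 [0.6597 0.0054 0.1136] tip [0.6574 0.0024 0.1278]
```

```bash
cat > go.py <<'E'
"go.py x y z(mm) yaw(deg): tool-unit move from the present pose; yaw = world heading of tool x, tool down"
import sys,numpy as np
from scipy.spatial.transform import Rotation as Ro
from cell import arm
np.set_printoptions(precision=3,suppress=True)
s=arm.observe();R=Ro.from_rotvec(s['ee_rot']);p=s['position']
X=R.as_matrix()[:,0];print('pos mm',p*1000,'yaw',np.degrees(np.arctan2(X[1],X[0])),'j',s['joints'],'t',s['clock'],'F',s['force'])
if len(sys.argv)>4:
    x,y,z,w=map(float,sys.argv[1:5]);
    Rt=Ro.from_euler('z',w,degrees=True)*Ro.from_euler('x',180,degrees=True)
    d=np.array([x,y,z])/1000-p
    print('dp now-frame',R.inv().apply(d)/.025,'dp target-frame',Rt.inv().apply(d)/.025,'rot',(R.inv()*Rt).as_rotvec()/.15)
E
python3 go.py 656 2 227 5
python3 - <<'E'
from m import *
o=[]
for n,(x0,y0,x1,y1) in(('top',(255,125,275,150)),('scene',(210,222,232,250))):
    d=np.load(n+'0.npz');c=d['frame'][y0:y1,x0:x1,::-1]
    c=cv2.convertScaleAbs(c,alpha=1.5,beta=-40)
    o.append(cv2.resize(c,(390,480),interpolation=cv2.INTER_CUBIC))
    for z in(.118,.132): print(n,z,(proj(d,[.656,.002,z])-[x0,y0])*[390/(x1-x0),480/(y1-y0)])
cv2.imwrite('pics/cry.png',np.hstack(o))
E
```

```text
pos mm [ 150.713 -606.115  226.07 ] yaw 13.963235734283051 j [ 1.224  0.435  0.025  1.574 -0.012  1.134 -0.075] t 0.1 F [0.578 1.411 1.58 ]
dp now-frame [ 25.484 -18.729  -0.015] dp target-frame [ 22.255 -22.47   -0.037] rot [-0.009  0.001  1.043]
top 0.118 [[186.478  166.1639]]
top 0.132 [[188.1967 130.9238]]
scene 0.118 [[155.6867 140.6525]]
scene 0.132 [[146.6249  80.7637]]
```

View pics/cry.png

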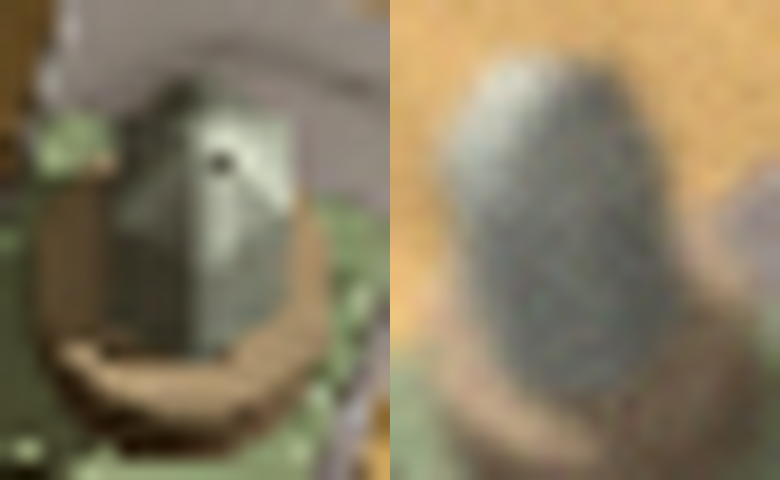

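```bash
python3 - <<'E'
from m import *
d=np.load('top0.npz')
f=lambda x,y:(x/19.5+255-.5,y/19.2+125-.5)
print('axis y @.1',cast(d,[f(198,260)],.100)*1000,'foot corner',cast(d,[f(190,355)],.076)*1000,'disc mid',cast(d,[f(183,240)],.076)*1000,'disc near edge',cast(d,[f(183,415)],.076)*1000)
P=cloud(d);S=np.load('scene0.npz')
for n in('scene',):
    m=near(cloud(S),(.656,.004),.022)&(cloud(S)[...,2]>.118);print(rect(cloud(S)[m]))
m=near(P,(.656,.004),.022)&(P[...,2]>.118);print(rect(P[m]))
E
```

```text
axis y @.1 [[650.2794   0.9718 100.    ]] foot corner [[644.494   1.179  76.   ]] disc mid [[661.2244   3.6072  76.    ]] disc near edge [[635.6789   1.3739  76.    ]]
c=(655.7,1.8) size=23.1x24.8 ang=80.7
c=(655.8,0.9) size=24.7x20.7 ang=5.0
```

Request:
arm_command:
  dp:
    - [0.94,-0.69,0]
    - [0.94,-0.69,0]
    - [0.94,-0.69,0]
    - [0.94,-0.69,0]
    - [0.94,-0.69,0]
    - [0.94,-0.69,0]
    - [0.94,-0.69,0]
    - [0.94,-0.69,0]
    - [0.94,-0.69,0]
    - [0.94,-0.69,0]
  angular:
    - [0,0,0]
    - [0,0,0]
    - [0,0,0]
    - [0,0,0]
    - [0,0,0]
    - [0,0,0]
    - [0,0,0]
    - [0,0,0]
    - [0,0,0]
    - [0,0,0]
  claw: [1,1,1,1,1,1,1,1,1,1]

```text
clock: 1.1
position: [0.3377, -0.3813, 0.2265]
ee_rot: [-3.118, -0.382, 0.001]
force: [1.0, 0.1, -0.7]
width: 1.001
gripper_force: 0.0
```

Request:
arm_command:
  dp:
    - [0.94,-0.69,0]
    - [0.94,-0.69,0]
    - [0.94,-0.69,0]
    - [0.94,-0.69,0]
    - [0.94,-0.69,0]
    - [0.94,-0.69,0]
    - [0.94,-0.69,0]
    - [0.94,-0.69,0]
    - [0.94,-0.69,0]
    - [0.94,-0.69,0]
  angular:
    - [0,0,0]
    - [0,0,0]
    - [0,0,0]
    - [0,0,0]
    - [0,0,0]
    - [0,0,0]
    - [0,0,0]
    - [0,0,0]
    - [0,0,0]
    - [0,0,0]
  claw: [1,1,1,1,1,1,1,1,1,1]

```text
clock: 2.1
position: [0.5241, -0.1573, 0.2264]
ee_rot: [-3.118, -0.382, 0.001]
force: [-0.3, -0.4, -0.7]
width: 1.0
gripper_force: 0.0
```

```bash
python3 go.py 657 1.3 227 -1
```

```text
pos mm [ 524.08  -157.331  226.414] yaw 13.96069463960536 j [ 0.375  0.325 -0.236  1.749  0.085  1.078 -1.217] t 2.1 F [-0.27  -0.414 -0.714]
dp now-frame [ 6.691 -4.875 -0.027] dp target-frame [ 5.205 -6.437 -0.023] rot [-0.001  0.005  1.741]
```

Request:
arm_command:
  dp:
    - [0.96,-0.7,0]
    - [0.96,-0.7,0]
    - [0.96,-0.7,0]
    - [0.96,-0.7,0]
    - [0.96,-0.7,0]
    - [0.96,-0.7,0]
    - [0.93,-0.675,0]
    - [0,0,0]
    - [0,0,0]
    - [0,0,0]
  angular:
    - [0,0,0]
    - [0,0,0]
    - [0,0,0]
    - [0,0,0]
    - [0,0,0]
    - [0,0,0]
    - [0,0,0]
    - [0,0,0.87]
    - [0,0,0.87]
    - [0,0,0]
  claw: [0.6,0.6,0.6,0.6,0.6,0.6,0.6,0.6,0.6,0.6]

```text
clock: 3.1
position: [0.6564, 0.0005, 0.2261]
ee_rot: [3.141, -0.03, -0.002]
force: [0.2, -0.3, -0.3]
width: 0.599
gripper_force: 0.0
```

```bash
python3 go.py 657 1.3 82 -1
```

```text
pos mm [656.369   0.542 226.073] yaw -1.08978568030417 j [ 0.046  0.499 -0.198  1.474  0.102  1.179 -1.758] t 3.1 F [ 0.244 -0.327 -0.288]
dp now-frame [ 0.031 -0.033  5.763] dp target-frame [ 0.025 -0.031  5.763] rot [ 0.002  0.008 -0.01 ]
```

Request:
arm_command:
  dp:
    - [0.02,-0.03,0.9]
    - [0,0,0.9]
    - [0,0,0.9]
    - [0,0,0.9]
    - [0,0,0.8]
    - [0,0,0.6]
    - [0,0,0.4]
    - [0,0,0.36]
    - [0,0,0]
    - [0,0,0]
  angular:
    - [0,0,0]
    - [0,0,0]
    - [0,0,0]
    - [0,0,0]
    - [0,0,0]
    - [0,0,0]
    - [0,0,0]
    - [0,0,0]
    - [0,0,0]
    - [0,0,0]
  claw: [0.6,0.6,0.6,0.6,0.6,0.6,0.6,0.6,0.6,0.6]

```text
clock: 4.1
position: [0.6575, 0.0011, 0.0832]
ee_rot: [-3.141, 0.027, -0.001]
force: [0.5, 0.3, 1.1]
width: 0.598
gripper_force: 0.0
```

```bash
python3 go.py 657 1.3 82 -1; python3 - <<'E'
from cell import arm
import cv2,numpy as np
a=arm.get_image('scene')['frame'][200:290,180:270,::-1];b=arm.get_image('top')['frame'][105:180,230:305,::-1]
cv2.imwrite('pics/g1.png',np.hstack([cv2.resize(a,(400,400),interpolation=2),cv2.resize(b,(400,400),interpolation=2)]))
E
```

```text
pos mm [657.476   1.072  83.201] yaw -0.9717346202804776 j [ 0.039  0.632 -0.187  1.625  0.141  0.897 -1.789] t 4.1 F [0.518 0.255 1.072]
dp now-frame [-0.019 -0.009  0.048] dp target-frame [-0.019 -0.009  0.048] rot [-0.    -0.004  0.003]
```

View pics/g1.png

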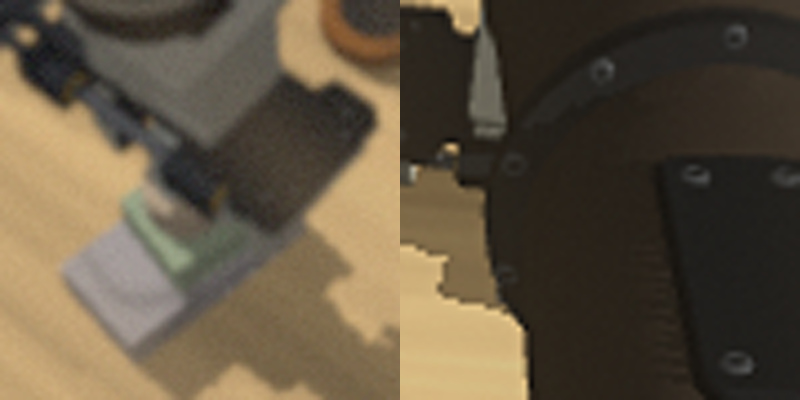

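The view shows the fingers straddling the crystal above the disc, with the stack undisturbed; the top view is hidden by the arm. Closing gently.

Request:
arm_command:
  dp:
    - [0,0,0]
    - [0,0,0]
    - [0,0,0]
    - [0,0,0]
    - [0,0,0]
    - [0,0,0]
    - [0,0,0]
    - [0,0,0]
  angular:
    - [0,0,0]
    - [0,0,0]
    - [0,0,0]
    - [0,0,0]
    - [0,0,0]
    - [0,0,0]
    - [0,0,0]
    - [0,0,0]
  claw: [0.5,0.44,0.38,0.32,0.2,0.1,0,0]
  force: 10

```text
clock: 5.0
position: [0.6571, 0.001, 0.0827]
ee_rot: [3.141, -0.027, 0.0]
force: [-0.1, 0.5, -0.2]
width: 0.274
gripper_force: 10.0
```

Request:
arm_command:
  dp:
    - [0,0,0]
    - [0,0,-0.04]
    - [0,0,-0.1]
    - [0,0,-0.2]
    - [0,0,-0.5]
    - [0,0,-0.8]
    - [0,0,-0.9]
    - [0,0,-0.9]
    - [0,0,-0.5]
    - [0,0,0]
  angular:
    - [0,0,0]
    - [0,0,0]
    - [0,0,0]
    - [0,0,0]
    - [0,0,0]
    - [0,0,0]
    - [0,0,0]
    - [0,0,0]
    - [0,0,0]
    - [0,0,0]
  claw: [0,0,0,0,0,0,0,0,0,0]
  force: 12

```text
clock: 6.0
position: [0.6584, 0.0012, 0.1839]
ee_rot: [-3.141, 0.027, -0.007]
force: [0.4, -0.9, -0.3]
width: 0.274
gripper_force: 12.0
```

```bash
python3 go.py 559.8 344.1 180 -1;  python3 - <<'E'
from cell import arm
import cv2,numpy as np
d=arm.get_image('scene');np.savez('lift1.npz',**d)
cv2.imwrite('pics/g2.png',cv2.resize(d['frame'][165:285,160:280,::-1],(500,500),interpolation=2))
E
```

```text
pos mm [658.424   1.217 183.876] yaw -0.9923740661826944 j [ 0.046  0.532 -0.198  1.528  0.113  1.089 -1.766] t 6.0 F [ 0.385 -0.934 -0.308]
dp now-frame [ -4.183 -13.645   0.141] dp target-frame [ -4.184 -13.644   0.155] rot [-0.002 -0.028  0.001]
```

View pics/g2.png

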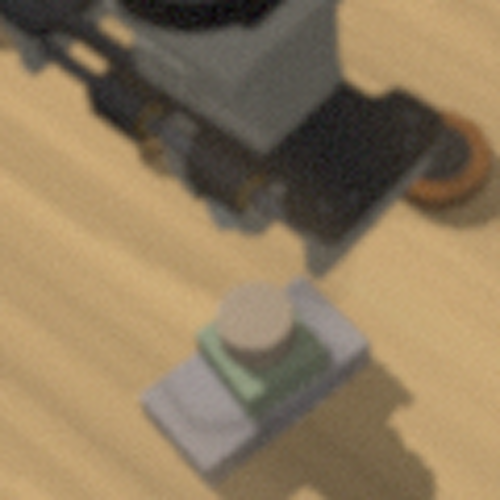

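Request:
arm_command:
  dp:
    - [-0.2,-0.6,0]
    - [-0.3,-0.98,0]
    - [-0.3,-0.98,0]
    - [-0.3,-0.98,0]
    - [-0.3,-0.98,0]
    - [-0.3,-0.98,0]
    - [-0.3,-0.98,0]
    - [-0.3,-0.98,0]
    - [-0.3,-0.98,0]
    - [-0.3,-0.98,0]
  angular:
    - [0,0,0]
    - [0,0,0]
    - [0,0,0]
    - [0,0,0]
    - [0,0,0]
    - [0,0,0]
    - [0,0,0]
    - [0,0,0]
    - [0,0,0]
    - [0,0,0]
  claw: [0,0,0,0,0,0,0,0,0,0]

```text
clock: 7.05
position: [0.5867, 0.2397, 0.1797]
ee_rot: [3.141, -0.025, -0.004]
force: [-0.5, 0.3, -0.7]
width: 0.271
gripper_force: 12.0
```

Request:
arm_command:
  dp:
    - [-0.3,-0.98,0]
    - [-0.3,-0.98,0]
    - [-0.28,-0.9,0]
    - [-0.2,-0.7,0]
    - [-0.13,-0.43,0]
    - [-0.05,-0.2,0]
    - [0,0,0]
    - [0,0,0]
  angular:
    - [0,0,0]
    - [0,0,0]
    - [0,0,0]
    - [0,0,0]
    - [0,0,0]
    - [0,0,0]
    - [0,0,0]
    - [0,0,0]
  claw: [0,0,0,0,0,0,0,0]

```text
clock: 7.85
position: [0.5596, 0.3418, 0.181]
ee_rot: [3.14, -0.029, 0.0]
force: [0.6, 0.1, -0.3]
width: 0.272
gripper_force: 12.0
```

```bash
python3 go.py 559.8 344.1 28 -1
```

```text
pos mm [559.574 341.786 181.024] yaw -1.071573629047264 j [-0.47   0.538 -0.247  1.531  0.142  1.091 -2.339] t 7.85 F [ 0.614  0.07  -0.319]
dp now-frame [ 0.007 -0.099  6.121] dp target-frame [ 0.007 -0.093  6.121] rot [ 0.006 -0.001 -0.008]
```

Request:
arm_command:
  dp:
    - [0.01,-0.1,0.5]
    - [0,0,0.9]
    - [0,0,0.9]
    - [0,0,0.9]
    - [0,0,0.9]
    - [0,0,0.8]
    - [0,0,0.6]
    - [0,0,0.4]
    - [0,0,0.2]
    - [0,0,0]
  angular:
    - [0,0,0]
    - [0,0,0]
    - [0,0,0]
    - [0,0,0]
    - [0,0,0]
    - [0,0,0]
    - [0,0,0]
    - [0,0,0]
    - [0,0,0]
    - [0,0,0]
  claw: [0,0,0,0,0,0,0,0,0,0]

```text
clock: 8.85
position: [0.5592, 0.3454, 0.0283]
ee_rot: [3.141, -0.027, -0.001]
force: [-0.2, -0.8, -0.2]
width: 0.271
gripper_force: 12.0
```

```bash
python3 go.py 559.8 344.1 22.7 -1;  python3 - <<'E'
from cell import arm
import cv2,numpy as np
a=arm.get_image('scene');np.savez('p1s.npz',**a);b=arm.get_image('top')
cv2.imwrite('pics/g3.png',np.hstack([cv2.resize(a['frame'][270:340,335:405,::-1],(400,400),interpolation=2),cv2.resize(b['frame'][130:200,105:175,::-1],(400,400),interpolation=2)]))
E
```

```text
pos mm [559.236 345.38   28.307] yaw -0.9956340206605847 j [-0.492  0.702 -0.22   1.658  0.197  0.804 -2.388] t 8.85 F [-0.24  -0.776 -0.204]
dp now-frame [0.024 0.051 0.224] dp target-frame [0.023 0.051 0.224] rot [0.002 0.003 0.001]
```

View pics/g3.png

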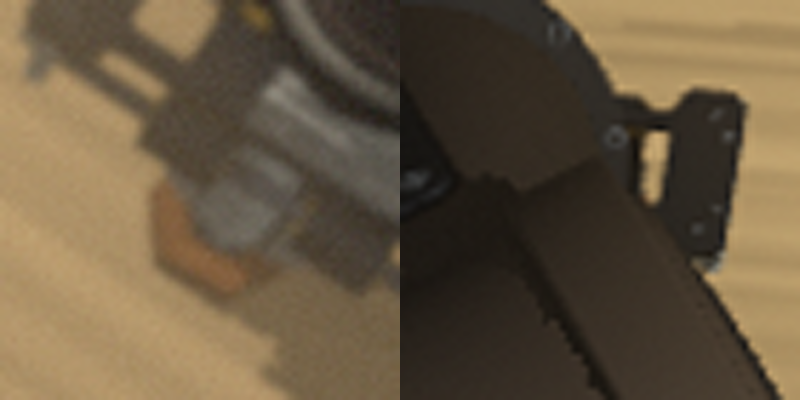

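Request:
arm_command:
  dp:
    - [0.02,0.03,0.06]
    - [0,0,0.05]
    - [0,0,0.04]
    - [0,0,0.03]
    - [0,0,0]
    - [0,0,0]
  angular:
    - [0,0,0]
    - [0,0,0]
    - [0,0,0]
    - [0,0,0]
    - [0,0,0]
    - [0,0,0]
  claw: [0,0,0,0,0,0]

```text
clock: 9.55
position: [0.5598, 0.3448, 0.0242]
ee_rot: [3.141, -0.027, -0.0]
force: [-0.2, -0.6, -0.7]
width: 0.271
gripper_force: 12.0
```

Request:
arm_command:
  dp:
    - [0,0,0.02]
    - [0,0,0.02]
    - [0,0,0]
  angular:
    - [0,0,0]
    - [0,0,0]
    - [0,0,0]
  claw: [0,0,0]

```text
clock: 9.85
position: [0.5598, 0.3447, 0.0231]
ee_rot: [3.141, -0.027, -0.0]
force: [0.8, -0.7, -0.2]
width: 0.273
gripper_force: 12.0
```

```bash
python3 go.py 559.8 344.1 22.7 -1
```

```text
pos mm [559.763 344.702  23.099] yaw -0.9944457333703707 j [-0.492  0.708 -0.219  1.661  0.2    0.794 -2.388] t 9.85 F [ 0.766 -0.746 -0.18 ]
dp now-frame [0.002 0.024 0.016] dp target-frame [0.002 0.024 0.016] rot [0.001 0.001 0.001]
```

Request:
arm_command:
  dp:
    - [0,0.02,0.02]
    - [0,0,0.01]
    - [0,0,0]
  angular:
    - [0,0,0]
    - [0,0,0]
    - [0,0,0]
  claw: [0,0,0]

```text
clock: 10.15
position: [0.5598, 0.3444, 0.0228]
ee_rot: [-3.141, 0.027, -0.0]
force: [-1.4, -0.5, 3.1]
width: 0.271
gripper_force: 12.0
```

Request:
arm_command:
  dp:
    - [0,0,0.02]
    - [0,0,0]
  angular:
    - [0,0,0]
    - [0,0,0]
  claw: [0,0]

```text
clock: 10.35
position: [0.5598, 0.3444, 0.0227]
ee_rot: [-3.141, 0.027, -0.001]
force: [-2.2, -2.2, 8.2]
width: 0.265
gripper_force: 12.0
```

Request:
arm_command:
  dp:
    - [0,0,-0.02]
    - [0,0,0]
    - [0,0,0]
    - [0,0,0]
    - [0,0,0]
    - [0,0,0]
  angular:
    - [0,0,0]
    - [0,0,0]
    - [0,0,0]
    - [0,0,0]
    - [0,0,0]
    - [0,0,0]
  claw: [0,0,0.3,0.36,0.45,0.55]
  force: 5

```text
clock: 10.95
position: [0.5597, 0.3442, 0.0223]
ee_rot: [3.141, -0.027, -0.0]
force: [-0.3, -0.0, -0.5]
width: 0.484
gripper_force: 0.0
```

Request:
arm_command:
  dp:
    - [0,0,-0.2]
    - [0,0,-0.5]
    - [0,0,-0.8]
    - [0,0,-0.9]
    - [0,0,-0.9]
    - [0,0,-0.9]
    - [0,0,-0.9]
    - [0,0,-0.7]
    - [0,0,-0.4]
    - [0,0,0]
  angular:
    - [0,0,0]
    - [0,0,0]
    - [0,0,0]
    - [0,0,0]
    - [0,0,0]
    - [0,0,0]
    - [0,0,0]
    - [0,0,0]
    - [0,0,0]
    - [0,0,0]
  claw: [0.6,0.6,0.6,0.6,0.6,0.6,0.6,0.6,0.6,0.6]

```text
clock: 11.95
position: [0.5605, 0.3449, 0.1797]
ee_rot: [-3.14, 0.027, -0.004]
force: [-0.5, -0.8, -0.2]
width: 0.598
gripper_force: 0.0
```

```bash
python3 go.py 656.5 4 175 -1;  python3 - <<'E'
from cell import arm
from m import *
for n in('scene','top'):
    d=arm.get_image(n);np.savez(n+'1.npz',**d);P=cloud(d)
    if n=='scene':
        m=near(P,(.56,.344),.03);q=P[m&(P[...,2]>.055)&(P[...,2]<.085)];print('crystal tip',P[m&(P[...,2]>.064)&(P[...,2]<.085)].mean(0),rect(q))
        cv2.imwrite('pics/g4.png',cv2.resize(d['frame'][270:340,335:405,::-1],(400,400),interpolation=2))
    st=near(P,(.656,.004),.09)
    for nm,z in(('square',.052),('disc',.076)):
        mm=st&(abs(P[...,2]-z)<.006)
        m=big(mm) if mm.sum()>20 else mm
        if m.sum(): q=cast(d,pix(m),z);print(n,nm,m.sum(),rect(q),q.mean(0)[:2]*1000)
E
```

```text
pos mm [560.503 344.893 179.65 ] yaw -0.9933543467528867 j [-0.472  0.541 -0.248  1.529  0.144  1.086 -2.341] t 11.95 F [-0.462 -0.786 -0.162]
dp now-frame [ 4.075 13.567  0.171] dp target-frame [ 4.077 13.567  0.186] rot [-0.013 -0.018  0.001]
crystal tip [0.5606 0.3439 0.0673] c=(560.5,344.9) size=23.5x26.8 ang=28.5
scene square 239 c=(657.1,6.3) size=53.8x54.0 ang=72.9 [664.0616  14.472 ]
scene disc 272 c=(655.6,3.7) size=42.7x39.6 ang=39.9 [656.2793   3.5884]
top square 154 c=(655.8,5.7) size=52.0x53.9 ang=74.6 [649.5004   8.1867]
top disc 185 c=(654.3,2.7) size=42.3x37.6 ang=5.2 [655.1041   2.9066]
```

View pics/g4.png

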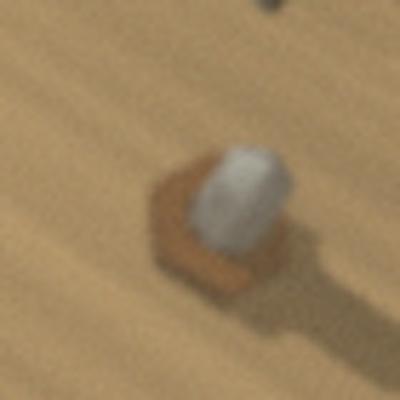

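Request:
arm_command:
  dp:
    - [0.3,0.98,0]
    - [0.3,0.98,0]
    - [0.3,0.98,0]
    - [0.3,0.98,0]
    - [0.3,0.98,0]
    - [0.3,0.98,0]
    - [0.3,0.98,0]
    - [0.3,0.98,0]
    - [0.3,0.98,0]
    - [0.3,0.98,0]
  angular:
    - [0,0,0]
    - [0,0,0]
    - [0,0,0]
    - [0,0,0]
    - [0,0,0]
    - [0,0,0]
    - [0,0,0]
    - [0,0,0]
    - [0,0,0]
    - [0,0,0]
  claw: [0.7,0.7,0.7,0.7,0.7,0.7,0.7,0.7,0.7,0.7]

```text
clock: 13.05
position: [0.63, 0.0968, 0.176]
ee_rot: [3.141, -0.027, -0.004]
force: [0.4, 0.4, 0.3]
width: 0.702
gripper_force: 0.0
```

Request:
arm_command:
  dp:
    - [0.3,0.98,0.1]
    - [0.3,0.98,0.1]
    - [0.27,0.9,0.3]
    - [0.2,0.7,0.4]
    - [0.05,0.2,0.5]
    - [0,0,0.5]
    - [0,0,0.4]
    - [0,0,0.3]
    - [0,0,0]
    - [0,0,0]
  angular:
    - [0,0,0]
    - [0,0,0]
    - [0,0,0]
    - [0,0,0]
    - [0,0,0]
    - [0,0,0]
    - [0,0,0]
    - [0,0,0]
    - [0,0,0]
    - [0,0,0]
  claw: [0.7,0.7,0.7,0.7,0.7,0.7,0.7,0.7,0.7,0.7]

```text
clock: 14.05
position: [0.657, 0.0044, 0.1126]
ee_rot: [-3.141, 0.026, -0.0]
force: [-0.3, -0.5, -0.1]
width: 0.7
gripper_force: 0.0
```

```bash
python3 go.py 655.8 3.4 55.5 -1
```

```text
pos mm [656.966   4.383 112.621] yaw -0.9307026255837126 j [ 0.039  0.6   -0.196  1.601  0.135  0.953 -1.788] t 14.05 F [-0.318 -0.461 -0.101]
dp now-frame [-0.046  0.041  2.285] dp target-frame [-0.046  0.04   2.285] rot [-0.001 -0.001  0.008]
```

Request:
arm_command:
  dp:
    - [-0.04,0.03,0.6]
    - [0,0,0.6]
    - [0,0,0.5]
    - [0,0,0.3]
    - [0,0,0.15]
    - [0,0,0.1]
    - [0,0,0]
    - [0,0,0]
  angular:
    - [0,0,0]
    - [0,0,0]
    - [0,0,0]
    - [0,0,0]
    - [0,0,0]
    - [0,0,0]
    - [0,0,0]
    - [0,0,0]
  claw: [0.7,0.7,0.7,0.7,0.7,0.7,0.7,0.7]

```text
clock: 14.85
position: [0.6563, 0.0029, 0.0567]
ee_rot: [-3.141, 0.027, -0.001]
force: [-0.4, 0.7, -0.8]
width: 0.697
gripper_force: 0.0
```

Request:
arm_command:
  dp:
    - [0,0,0]
    - [0,0,0]
    - [0,0,0]
    - [0,0,0]
    - [0,0,0]
    - [0,0,0]
    - [0,0,0]
    - [0,0,0]
  angular:
    - [0,0,0]
    - [0,0,0]
    - [0,0,0]
    - [0,0,0]
    - [0,0,0]
    - [0,0,0]
    - [0,0,0]
    - [0,0,0]
  claw: [0.6,0.55,0.5,0.45,0.4,0.2,0,0]
  force: 12

```text
clock: 15.65
position: [0.6559, 0.0028, 0.0563]
ee_rot: [3.141, -0.027, 0.0]
force: [-0.9, 0.1, 0.5]
width: 0.448
gripper_force: 12.0
```

```bash
python3 go.py 655.8 3.4 55.5 -1
```

```text
pos mm [655.914   2.813  56.294] yaw -0.992631550525014 j [ 0.035  0.662 -0.187  1.648  0.153  0.846 -1.802] t 15.65 F [-0.857  0.087  0.49 ]
dp now-frame [-0.005 -0.023  0.032] dp target-frame [-0.005 -0.023  0.032] rot [ 0.    -0.     0.001]
```

Request:
arm_command:
  dp:
    - [0,0,-0.04]
    - [0,0,-0.1]
    - [0,0,-0.3]
    - [0,0,-0.5]
    - [0,0,-0.6]
    - [0,0,-0.6]
    - [0,0,-0.4]
    - [0,0,-0.2]
    - [0,0,0]
    - [0,0,0]
  angular:
    - [0,0,0]
    - [0,0,0]
    - [0,0,0]
    - [0,0,0]
    - [0,0,0]
    - [0,0,0]
    - [0,0,0]
    - [0,0,0]
    - [0,0,0]
    - [0,0,0]
  claw: [0,0,0,0,0,0,0,0,0,0]
  force: 16

```text
clock: 16.65
position: [0.6556, 0.0028, 0.1244]
ee_rot: [3.141, -0.027, -0.001]
force: [-0.3, -0.4, -0.8]
width: 0.451
gripper_force: 16.0
```

Request:
arm_command:
  dp:
    - [-0.4,0,0]
    - [-0.8,0,0]
    - [-0.98,0,0]
    - [-0.98,0,0]
    - [-0.98,0,0]
    - [-0.98,0,0]
    - [-0.98,0,0]
    - [-0.6,0,0]
    - [-0.3,0,0]
    - [0,0,0]
  angular:
    - [0,0,0]
    - [0,0,0]
    - [0,0,0]
    - [0,0,0]
    - [0,0,0]
    - [0,0,0]
    - [0,0,0]
    - [0,0,0]
    - [0,0,0]
    - [0,0,0]
  claw: [0,0,0,0,0,0,0,0,0,0]

```text
clock: 17.65
position: [0.4798, 0.0057, 0.1246]
ee_rot: [3.141, -0.027, -0.001]
force: [1.4, 0.8, -1.2]
width: 0.454
gripper_force: 16.0
```

```bash
python3 go.py 478.7 -8.4 25 -1;  python3 - <<'E'
from cell import arm
import cv2,numpy as np
a=arm.get_image('scene');np.savez('s2.npz',**a)
cv2.imwrite('pics/g5.png',cv2.resize(a['frame'][140:290,180:330,::-1],(500,500),interpolation=2))
E
```

```text
pos mm [479.773   5.742 124.592] yaw -0.9864510091552979 j [ 0.067  0.339 -0.238  2.026  0.111  0.789 -1.825] t 17.65 F [ 1.391  0.802 -1.236]
dp now-frame [-0.03   0.565  3.984] dp target-frame [-0.033  0.566  3.984] rot [0.002 0.005 0.002]
```

View pics/g5.png

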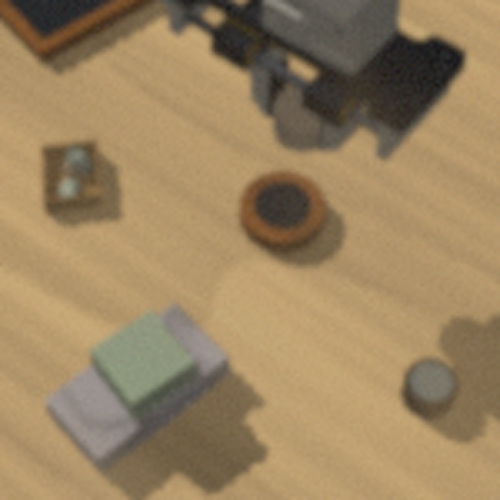

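Request:
arm_command:
  dp:
    - [-0.03,0.3,0.2]
    - [0,0.26,0.5]
    - [0,0,0.8]
    - [0,0,0.8]
    - [0,0,0.8]
    - [0,0,0.5]
    - [0,0,0.25]
    - [0,0,0.1]
    - [0,0,0]
    - [0,0,0]
  angular:
    - [0,0,0]
    - [0,0,0]
    - [0,0,0]
    - [0,0,0]
    - [0,0,0]
    - [0,0,0]
    - [0,0,0]
    - [0,0,0]
    - [0,0,0]
    - [0,0,0]
  claw: [0,0,0,0,0,0,0,0,0,0]

```text
clock: 18.7
position: [0.4805, -0.0082, 0.0264]
ee_rot: [3.141, -0.027, 0.001]
force: [-0.9, 0.1, -1.2]
width: 0.454
gripper_force: 16.0
```

```bash
python3 go.py 478.7 -8.4 20.2 -1
```

```text
pos mm [480.455  -8.209  26.407] yaw -0.9954550796439684 j [ 0.055  0.495 -0.195  2.111  0.177  0.55  -1.857] t 18.7 F [-0.929  0.129 -1.213]
dp now-frame [-0.07   0.009  0.248] dp target-frame [-0.07   0.009  0.248] rot [ 0.    -0.006  0.001]
```

Request:
arm_command:
  dp:
    - [-0.05,0,0.06]
    - [0,0,0.06]
    - [0,0,0.05]
    - [0,0,0.03]
    - [0,0,0]
    - [0,0,0]
  angular:
    - [0,0,0]
    - [0,0,0]
    - [0,0,0]
    - [0,0,0]
    - [0,0,0]
    - [0,0,0]
  claw: [0,0,0,0,0,0]

```text
clock: 19.3
position: [0.4787, -0.0081, 0.021]
ee_rot: [3.141, -0.027, 0.0]
force: [0.1, 0.3, -0.8]
width: 0.45
gripper_force: 16.0
```

Request:
arm_command:
  dp:
    - [0,0,0.02]
    - [0,0,0.01]
    - [0,0,0]
  angular:
    - [0,0,0]
    - [0,0,0]
    - [0,0,0]
  claw: [0,0,0]

```text
clock: 19.6
position: [0.4787, -0.0081, 0.0202]
ee_rot: [3.141, -0.027, 0.0]
force: [0.3, -0.0, -0.3]
width: 0.448
gripper_force: 16.0
```

Request:
arm_command:
  dp:
    - [0,0,0.02]
    - [0,0,0]
    - [0,0,0]
  angular:
    - [0,0,0]
    - [0,0,0]
    - [0,0,0]
  claw: [0,0,0]

```text
clock: 19.9
position: [0.4787, -0.0081, 0.0202]
ee_rot: [3.141, -0.027, 0.0]
force: [-1.9, 1.0, 8.1]
width: 0.452
gripper_force: 16.0
```

Request:
arm_command:
  dp:
    - [0,0,0.01]
    - [0,0,0]
    - [0,0,0]
  angular:
    - [0,0,0]
    - [0,0,0]
    - [0,0,0]
  claw: [0,0,0]

```text
clock: 20.2
position: [0.4787, -0.0081, 0.0201]
ee_rot: [3.141, -0.027, 0.001]
force: [-2.8, -0.3, 11.6]
width: 0.452
gripper_force: 16.0
```

Seated. Ease off, release and rise.

Request:
arm_command:
  dp:
    - [0,0,-0.02]
    - [0,0,0]
    - [0,0,0]
    - [0,0,0]
    - [0,0,0]
    - [0,0,0]
  angular:
    - [0,0,0]
    - [0,0,0]
    - [0,0,0]
    - [0,0,0]
    - [0,0,0]
    - [0,0,0]
  claw: [0,0,0.47,0.52,0.6,0.7]
  force: 5

```text
clock: 20.8
position: [0.4787, -0.0081, 0.0199]
ee_rot: [3.141, -0.027, -0.0]
force: [0.7, -0.6, -0.7]
width: 0.64
gripper_force: 0.0
```

Request:
arm_command:
  dp:
    - [0,0,-0.2]
    - [0,0,-0.5]
    - [0,0,-0.8]
    - [0,0,-0.9]
    - [0,0,-0.9]
    - [0,0,-0.9]
    - [0,0,-0.6]
    - [0,0,-0.2]
    - [0,0,0]
    - [0,0,0]
  angular:
    - [0,0,0]
    - [0,0,0]
    - [0,0,0]
    - [0,0,-0.95]
    - [0,0,-0.95]
    - [0,0,-0.95]
    - [0,0,-0.95]
    - [0,0,-0.95]
    - [0,0,-0.95]
    - [0,0,-0.95]
  claw: [0.8,0.8,0.9,0.9,0.9,0.9,0.9,0.9,0.9,0.9]

```text
clock: 21.8
position: [0.4788, -0.0082, 0.1457]
ee_rot: [2.767, 1.486, 0.001]
force: [-0.4, -0.1, -0.6]
width: 0.901
gripper_force: 0.0
```

```bash
python3 go.py 656.5 5.9 145 75;  python3 - <<'E'
from cell import arm
from m import *
for n in('scene','top'):
    d=arm.get_image(n);P=cloud(d)
    mm=near(P,(.4787,-.0084),.035)&(abs(P[...,2]-.04)<.005)
    if mm.sum()>30: q=cast(d,pix(mm),.04);print(n,'disc',mm.sum(),rect(q),q.mean(0)[:2]*1000)
    st=near(P,(.656,.004),.09)
    for nm,z in(('square',.052),('slab',.026)):
        mm=st&(abs(P[...,2]-z)<.005)
        if mm.sum()>20: q=cast(d,pix(big(mm)),z);print(n,nm,mm.sum(),rect(q),q.mean(0)[:2]*1000)
E
```

```text
pos mm [478.768  -8.228 145.655] yaw 56.49151903314165 j [ 0.299  0.34  -0.492  1.991  0.21   0.859 -0.892] t 21.8 F [-0.422 -0.109 -0.575]
dp now-frame [4.396 5.616 0.032] dp target-frame [2.386 6.721 0.026] rot [ 0.006 -0.    -2.154]
scene disc 189 c=(478.7,-8.1) size=43.5x37.8 ang=37.4 [478.9539  -7.985 ]
scene square 505 c=(656.9,5.9) size=54.3x53.2 ang=75.1 [657.2126   6.0094]
scene slab 713 c=(663.2,4.6) size=62.7x116.2 ang=79.7 [674.347   5.888]
top slab 47 c=(715.5,8.7) size=15.0x36.9 ang=5.2 [715.3757  11.7614]
```

Request:
arm_command:
  dp:
    - [0.4,0.5,0]
    - [0.7,0.9,0]
    - [0.76,0.98,0]
    - [0.76,0.98,0]
    - [0.76,0.98,0]
    - [0.65,0.83,0]
    - [0.35,0.44,0]
    - [0,0,0]
    - [0,0,0]
    - [0,0,0]
  angular:
    - [0,0,0]
    - [0,0,0]
    - [0,0,0]
    - [0,0,0]
    - [0,0,0]
    - [0,0,0]
    - [0,0,0]
    - [0,0,-0.72]
    - [0,0,-0.72]
    - [0,0,-0.71]
  claw: [0.85,0.85,0.85,0.85,0.85,0.85,0.85,0.85,0.85,0.85]

```text
clock: 22.9
position: [0.656, 0.0049, 0.1448]
ee_rot: [-2.498, -1.904, 0.001]
force: [0.3, 0.5, 0.2]
width: 0.846
gripper_force: 0.0
```

```bash
python3 go.py 656.5 5.8 35 75
```

```text
pos mm [656.024   4.872 144.757] yaw 74.6359842416058 j [ 0.235  0.613 -0.51   1.553  0.327  1.062 -0.627] t 22.9 F [0.293 0.483 0.166]
dp now-frame [0.043 0.011 4.39 ] dp target-frame [0.041 0.009 4.39 ] rot [-0.004  0.003 -0.042]
```

Request:
arm_command:
  dp:
    - [0.04,0.01,0.4]
    - [0,0,0.8]
    - [0,0,0.8]
    - [0,0,0.8]
    - [0,0,0.7]
    - [0,0,0.5]
    - [0,0,0.3]
    - [0,0,0.2]
    - [0,0,0.06]
    - [0,0,0]
  angular:
    - [0,0,-0.04]
    - [0,0,0]
    - [0,0,0]
    - [0,0,0]
    - [0,0,0]
    - [0,0,0]
    - [0,0,0]
    - [0,0,0]
    - [0,0,0]
    - [0,0,0]
  claw: [0.85,0.85,0.85,0.85,0.85,0.85,0.85,0.85,0.85,0.85]

```text
clock: 23.9
position: [0.6569, 0.0057, 0.0313]
ee_rot: [2.493, 1.911, 0.001]
force: [0.1, -0.6, 0.4]
width: 0.848
gripper_force: 0.0
```

Request:
arm_command:
  dp:
    - [0,0,0]
    - [0,0,0]
    - [0,0,0]
    - [0,0,0]
    - [0,0,0]
    - [0,0,0]
    - [0,0,0]
    - [0,0,0]
  angular:
    - [0,0,0]
    - [0,0,0]
    - [0,0,0]
    - [0,0,0]
    - [0,0,0]
    - [0,0,0]
    - [0,0,0]
    - [0,0,0]
  claw: [0.75,0.67,0.6,0.55,0.5,0.3,0,0]
  force: 15

```text
clock: 24.7
position: [0.6569, 0.0056, 0.0312]
ee_rot: [2.492, 1.912, 0.0]
force: [0.2, -1.2, 2.8]
width: 0.564
gripper_force: 15.0
```

```bash
python3 go.py 656.5 5.8 30 75
```

```text
pos mm [656.85    5.583  31.195] yaw 74.97874021229282 j [ 0.204  0.735 -0.462  1.644  0.406  0.859 -0.686] t 24.7 F [ 0.227 -1.246  2.798]
dp now-frame [ 0.005 -0.016  0.048] dp target-frame [ 0.005 -0.016  0.048] rot [ 0.003 -0.    -0.002]
```

Request:
arm_command:
  dp:
    - [0,0,0]
    - [0,0,-0.04]
    - [0,0,-0.1]
    - [0,0,-0.3]
    - [0,0,-0.6]
    - [0,0,-0.8]
    - [0,0,-0.8]
    - [0,0,-0.7]
    - [0,0,-0.4]
    - [0,0,0]
  angular:
    - [0,0,0]
    - [0,0,0]
    - [0,0,0]
    - [0,0,0]
    - [0,0,0]
    - [0,0,0]
    - [0,0,0]
    - [0,0,0]
    - [0,0,0]
    - [0,0,0]
  claw: [0,0,0,0,0,0,0,0,0,0]
  force: 25

```text
clock: 25.7
position: [0.6577, 0.0059, 0.1268]
ee_rot: [2.491, 1.911, 0.004]
force: [0.6, 0.8, -2.4]
width: 0.568
gripper_force: 25.0
```

```bash
python3 go.py 375.7 281 125 86
```

```text
pos mm [657.737   5.889 126.766] yaw 74.9836276700534 j [ 0.231  0.631 -0.506  1.57   0.341  1.026 -0.633] t 25.7 F [ 0.615  0.838 -2.431]
dp now-frame [  7.706 -13.748   0.034] dp target-frame [ 10.191 -12.022   0.071] rot [ 0.022 -0.005 -1.282]
```

Request:
arm_command:
  dp:
    - [0.2,-0.4,0]
    - [0.4,-0.7,0]
    - [0.54,-0.97,0]
    - [0.54,-0.97,0]
    - [0.54,-0.97,0]
    - [0.54,-0.97,0]
    - [0.54,-0.97,0]
    - [0.54,-0.97,0]
    - [0.54,-0.97,0]
    - [0.54,-0.97,0]
  angular:
    - [0,0,0]
    - [0,0,0]
    - [0,0,0]
    - [0,0,0]
    - [0,0,0]
    - [0,0,0]
    - [0,0,0]
    - [0,0,0]
    - [0,0,0]
    - [0,0,0]
  claw: [0,0,0,0,0,0,0,0,0,0]

```text
clock: 26.7
position: [0.4722, 0.1824, 0.1235]
ee_rot: [-2.492, -1.912, 0.003]
force: [-0.5, 0.7, -1.8]
width: 0.565
gripper_force: 25.0
```

Request:
arm_command:
  dp:
    - [0.54,-0.97,0]
    - [0.54,-0.97,0]
    - [0.54,-0.97,0]
    - [0.5,-0.9,0]
    - [0.4,-0.7,0]
    - [0.2,-0.4,0]
    - [0,0,0]
    - [0,0,0]
    - [0,0,0]
    - [0,0,0]
  angular:
    - [0,0,0]
    - [0,0,0]
    - [0,0,0]
    - [0,0,0]
    - [0,0,0]
    - [0,0,0]
    - [0,0,-0.6]
    - [0,0,-0.68]
    - [0,0,0]
    - [0,0,0]
  claw: [0,0,0,0,0,0,0,0,0,0]

```text
clock: 27.7
position: [0.3735, 0.2787, 0.124]
ee_rot: [-2.302, -2.138, 0.002]
force: [-0.5, -0.0, -1.9]
width: 0.566
gripper_force: 25.0
```

```bash
python3 go.py 375.7 281 27 86
```

```text
pos mm [373.454 278.731 124.041] yaw 85.78504549007292 j [-0.228  0.388 -0.667  2.032  0.323  0.827 -1.155] t 27.7 F [-0.491 -0.027 -1.878]
dp now-frame [0.1   0.086 3.882] dp target-frame [0.097 0.083 3.882] rot [-0.005  0.004 -0.025]
```

Request:
arm_command:
  dp:
    - [0.1,0.085,0.3]
    - [0,0,0.6]
    - [0,0,0.8]
    - [0,0,0.8]
    - [0,0,0.7]
    - [0,0,0.4]
    - [0,0,0.2]
    - [0,0,0.06]
    - [0,0,0]
    - [0,0,0]
  angular:
    - [0,0,-0.02]
    - [0,0,0]
    - [0,0,0]
    - [0,0,0]
    - [0,0,0]
    - [0,0,0]
    - [0,0,0]
    - [0,0,0]
    - [0,0,0]
    - [0,0,0]
  claw: [0,0,0,0,0,0,0,0,0,0]

```text
clock: 28.7
position: [0.3763, 0.282, 0.0285]
ee_rot: [2.295, 2.145, 0.002]
force: [-0.5, 0.4, -1.0]
width: 0.563
gripper_force: 25.0
```

```bash
python3 go.py 375.7 281 21.2 86
```

```text
pos mm [376.33  281.973  28.538] yaw 86.14213516126368 j [-0.333  0.536 -0.559  2.112  0.486  0.619 -1.299] t 28.7 F [-0.492  0.366 -1.004]
dp now-frame [-0.041 -0.023  0.293] dp target-frame [-0.041 -0.022  0.294] rot [ 0.006 -0.004  0.017]
```

Request:
arm_command:
  dp:
    - [-0.03,-0.02,0.08]
    - [0,0,0.08]
    - [0,0,0.05]
    - [0,0,0.04]
    - [0,0,0]
    - [0,0,0]
  angular:
    - [0,0,0.01]
    - [0,0,0]
    - [0,0,0]
    - [0,0,0]
    - [0,0,0]
    - [0,0,0]
  claw: [0,0,0,0,0,0]

```text
clock: 29.3
position: [0.3754, 0.281, 0.0217]
ee_rot: [2.296, 2.144, -0.0]
force: [-1.0, -0.4, -1.3]
width: 0.565
gripper_force: 25.0
```

Request:
arm_command:
  dp:
    - [0,0,0.02]
    - [0,0,0.01]
    - [0,0,0]
  angular:
    - [0,0,0]
    - [0,0,0]
    - [0,0,0]
  claw: [0,0,0]

```text
clock: 29.6
position: [0.3754, 0.281, 0.0211]
ee_rot: [2.296, 2.144, 0.0]
force: [0.1, -0.4, 2.4]
width: 0.568
gripper_force: 25.0
```

```bash
python3 go.py 375.7 281 21.2 86
```

```text
pos mm [375.429 281.009  21.105] yaw 86.07681895837513 j [-0.341  0.547 -0.547  2.119  0.498  0.602 -1.311] t 29.6 F [ 0.097 -0.391  2.383]
dp now-frame [ 0.     0.011 -0.004] dp target-frame [ 0.     0.011 -0.004] rot [ 0.001 -0.     0.009]
```

Request:
arm_command:
  dp:
    - [0,0,0]
    - [0,0,0]
    - [0,0,0]
    - [0,0,0]
    - [0,0,0]
    - [0,0,0]
  angular:
    - [0,0,0]
    - [0,0,0]
    - [0,0,0]
    - [0,0,0]
    - [0,0,0]
    - [0,0,0]
  claw: [0,0.57,0.6,0.65,0.75,0.85]
  force: 5

```text
clock: 30.2
position: [0.3754, 0.2809, 0.0209]
ee_rot: [-2.296, -2.144, 0.0]
force: [0.2, -0.5, -0.6]
width: 0.776
gripper_force: 0.0
```

Request:
arm_command:
  dp:
    - [0,0,-0.2]
    - [0,0,-0.5]
    - [0,0,-0.8]
    - [0,0,-0.9]
    - [0,0,-0.9]
    - [0,0,-0.9]
    - [0,0,-0.6]
    - [0,0,-0.2]
    - [0,0,0]
    - [0,0,0]
  angular:
    - [0,0,0]
    - [0,0,0]
    - [0,0,0.5]
    - [0,0,0.95]
    - [0,0,0.95]
    - [0,0,0.95]
    - [0,0,0.95]
    - [0,0,0.95]
    - [0,0,0.95]
    - [0,0,0.95]
  claw: [0.9,0.95,1,1,1,1,1,1,1,1]

```text
clock: 31.2
position: [0.3754, 0.2813, 0.1474]
ee_rot: [-3.07, -0.661, -0.002]
force: [-0.2, 1.1, -0.6]
width: 1.002
gripper_force: 0.0
```

```bash
python3 go.py 662 4.4 145 -10.2;  python3 - <<'E'
from cell import arm
from m import *
for n in('scene','top'):
    d=arm.get_image(n);P=cloud(d)
    for nm,c,r,z in(('square',(.3757,.281),.05,.042),('slab',(.662,.0044),.09,.026)):
        mm=near(P,c,r)&(abs(P[...,2]-z)<.005)
        if mm.sum()>20: q=cast(d,pix(big(mm)),z);print(n,nm,mm.sum(),rect(q),q.mean(0)[:2]*1000)
E
```

```text
pos mm [375.4   281.296 147.368] yaw 24.30057030103802 j [-0.418  0.31  -0.416  2.016  0.166  0.845 -2.074] t 31.2 F [-0.188  1.107 -0.567]
dp now-frame [ 5.89  14.812  0.092] dp target-frame [13.244  8.871  0.095] rot [-0.008 -0.008  4.014]
scene square 422 c=(376.4,280.8) size=51.4x55.6 ang=85.6 [376.6395 281.0234]
scene slab 1237 c=(663.1,4.4) size=62.2x116.0 ang=79.7 [664.3987   4.3251]
top square 209 c=(363.4,281.0) size=51.4x30.3 ang=86.3 [361.2115 278.3585]
top slab 835 c=(661.7,4.3) size=59.9x117.4 ang=79.8 [661.0153   4.5674]
```

Request:
arm_command:
  dp:
    - [0.2,0.5,0]
    - [0.3,0.8,0]
    - [0.39,0.98,0]
    - [0.39,0.98,0]
    - [0.39,0.98,0]
    - [0.39,0.98,0]
    - [0.39,0.98,0]
    - [0.39,0.98,0]
    - [0.39,0.98,0]
    - [0.39,0.98,0]
  angular:
    - [0,0,0]
    - [0,0,0]
    - [0,0,0]
    - [0,0,0]
    - [0,0,0]
    - [0,0,0]
    - [0,0,0]
    - [0,0,0]
    - [0,0,0]
    - [0,0,0]
  claw: [1,1,1,1,1,1,1,1,1,1]

```text
clock: 32.3
position: [0.5534, 0.1102, 0.1465]
ee_rot: [-3.067, -0.678, -0.0]
force: [0.0, -0.2, -0.7]
width: 1.001
gripper_force: 0.0
```

Request:
arm_command:
  dp:
    - [0.39,0.98,0]
    - [0.39,0.98,0]
    - [0.39,0.98,0]
    - [0.39,0.98,0]
    - [0.38,0.97,0]
    - [0.32,0.77,0]
    - [0,0,0]
    - [0,0,0]
    - [0,0,0]
    - [0,0,0]
  angular:
    - [0,0,0]
    - [0,0,0]
    - [0,0,0]
    - [0,0,0]
    - [0,0,0]
    - [0,0,0]
    - [0,0,1]
    - [0,0,1]
    - [0,0,1]
    - [0,0,1]
  claw: [1,1,1,1,1,1,1,1,1,1]

```text
clock: 33.3
position: [0.663, 0.006, 0.1464]
ee_rot: [-3.129, 0.269, 0.001]
force: [0.0, 0.2, -0.4]
width: 1.0
gripper_force: 0.0
```

```bash
python3 go.py 662.3 4.4 20 -10.25
```

```text
pos mm [663.      6.003 146.364] yaw -9.828638048852664 j [-0.005  0.57  -0.129  1.556  0.08   1.021 -1.899] t 33.3 F [ 0.012  0.165 -0.398]
dp now-frame [-0.014  0.073  5.055] dp target-frame [-0.016  0.068  5.055] rot [-0.007  0.003  0.049]
```

Request:
arm_command:
  dp:
    - [-0.015,0.065,0.5]
    - [0,0,0.9]
    - [0,0,0.95]
    - [0,0,0.95]
    - [0,0,0.9]
    - [0,0,0.7]
    - [0,0,0.4]
    - [0,0,0.2]
    - [0,0,0.08]
    - [0,0,0]
  angular:
    - [0,0,0.05]
    - [0,0,0]
    - [0,0,0]
    - [0,0,0]
    - [0,0,0]
    - [0,0,0]
    - [0,0,0]
    - [0,0,0]
    - [0,0,0]
    - [0,0,0]
  claw: [1,1,1,1,1,1,1,1,1,1]

```text
clock: 34.3
position: [0.6628, 0.0043, 0.0069]
ee_rot: [-3.129, 0.277, -0.001]
force: [0.1, 0.8, -0.1]
width: 0.999
gripper_force: 0.0
```

```bash
python3 go.py 662.3 4.4 5 -10.25
```

```text
pos mm [662.847   4.259   6.904] yaw -10.120384208532665 j [-0.013  0.727 -0.115  1.661  0.111  0.759 -1.927] t 34.3 F [ 0.093  0.815 -0.054]
dp now-frame [-0.023 -0.002  0.076] dp target-frame [-0.023 -0.002  0.076] rot [-0.002 -0.004  0.015]
```

Request:
arm_command:
  dp:
    - [-0.02,0,0.02]
    - [0,0,0]
    - [0,0,0]
    - [0,0,0]
    - [0,0,0]
    - [0,0,0]
    - [0,0,0]
    - [0,0,0]
  angular:
    - [0,0,0.01]
    - [0,0,0]
    - [0,0,0]
    - [0,0,0]
    - [0,0,0]
    - [0,0,0]
    - [0,0,0]
    - [0,0,0]
  claw: [0.85,0.78,0.72,0.66,0.6,0.4,0,0]
  force: 25

```text
clock: 35.1
position: [0.6621, 0.0043, 0.0062]
ee_rot: [3.129, -0.281, 0.0]
force: [-1.5, 0.5, 3.3]
width: 0.652
gripper_force: 25.0
```

```bash
python3 go.py 662.3 4.4 100 -10.25
```

```text
pos mm [662.145   4.33    6.159] yaw -10.272305204716057 j [-0.014  0.727 -0.114  1.663  0.11   0.757 -1.93 ] t 35.1 F [-1.55   0.479  3.321]
dp now-frame [ 0.007 -0.004 -3.754] dp target-frame [ 0.006 -0.004 -3.754] rot [ 0.    -0.002 -0.003]
```

Request:
arm_command:
  dp:
    - [0,0,0]
    - [0,0,0]
    - [0,0,-0.04]
    - [0,0,-0.12]
    - [0,0,-0.4]
    - [0,0,-0.8]
    - [0,0,-0.95]
    - [0,0,-0.9]
    - [0,0,-0.6]
    - [0,0,-0.1]
  angular:
    - [0,0,0]
    - [0,0,0]
    - [0,0,0]
    - [0,0,0]
    - [0,0,0]
    - [0,0,0]
    - [0,0,0]
    - [0,0,0]
    - [0,0,0]
    - [0,0,0]
  claw: [0,0,0,0,0,0,0,0,0,0]
  force: 45

```text
clock: 36.1
position: [0.6633, 0.0045, 0.1061]
ee_rot: [-3.128, 0.281, -0.006]
force: [-0.0, 0.9, -5.5]
width: 0.649
gripper_force: 45.0
```

```bash
python3 go.py 400.8 -290 103 -13.1;  python3 - <<'E'
from cell import arm
import cv2,numpy as np
a=arm.get_image('scene')
cv2.imwrite('pics/g6.png',cv2.resize(a['frame'][130:330,150:420,::-1],(675,500),interpolation=2))
E
```

```text
pos mm [663.284   4.481 106.085] yaw -10.27705227437433 j [-0.006  0.609 -0.125  1.598  0.089  0.937 -1.912] t 36.1 F [-0.027  0.934 -5.487]
dp now-frame [-8.23  13.464  0.083] dp target-frame [-7.556 13.852  0.123] rot [-0.006 -0.023  0.328]
```

View pics/g6.png

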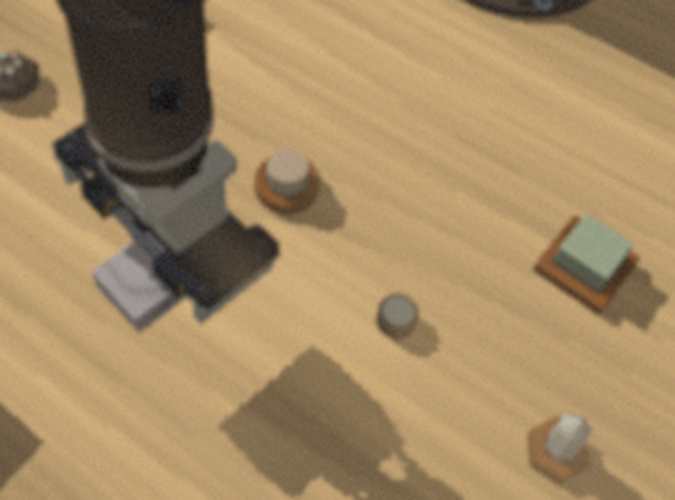

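The slab is held level, and crystal, disc and square stand centred on their bases. Carrying the slab over.

Request:
arm_command:
  dp:
    - [-0.2,0.3,0]
    - [-0.4,0.65,0]
    - [-0.58,0.95,0]
    - [-0.58,0.95,0]
    - [-0.58,0.95,0]
    - [-0.58,0.95,0]
    - [-0.58,0.95,0]
    - [-0.58,0.95,0]
    - [-0.58,0.95,0]
    - [-0.58,0.95,0]
  angular:
    - [0,0,0]
    - [0,0,0]
    - [0,0,0]
    - [0,0,0]
    - [0,0,0]
    - [0,0,0]
    - [0,0,0]
    - [0,0,0]
    - [0,0,0]
    - [0,0,0]
  claw: [0,0,0,0,0,0,0,0,0,0]

```text
clock: 37.15
position: [0.4926, -0.1836, 0.1025]
ee_rot: [-3.129, 0.282, 0.004]
force: [-1.1, -0.2, -5.2]
width: 0.65
gripper_force: 45.0
```

Request:
arm_command:
  dp:
    - [-0.58,0.95,0]
    - [-0.58,0.95,0]
    - [-0.58,0.95,0]
    - [-0.58,0.95,0]
    - [-0.4,0.7,0]
    - [-0.25,0.4,0]
    - [0,0,0]
    - [0,0,0]
    - [0,0,0]
  angular:
    - [0,0,0]
    - [0,0,0]
    - [0,0,0]
    - [0,0,0]
    - [0,0,0]
    - [0,0,0]
    - [0,0,0.33]
    - [0,0,0]
    - [0,0,0]
  claw: [0,0,0,0,0,0,0,0,0]

```text
clock: 38.05
position: [0.4001, -0.2892, 0.1033]
ee_rot: [-3.121, 0.355, 0.001]
force: [-0.8, -0.2, -5.1]
width: 0.651
gripper_force: 45.0
```

```bash
python3 go.py 400.8 -290 28 -13.1
```

```text
pos mm [ 400.135 -289.207  103.338] yaw -12.984068025674286 j [ 0.595  0.379 -0.099  2.025  0.054  0.741 -1.334] t 38.05 F [-0.772 -0.237 -5.069]
dp now-frame [0.035 0.026 3.013] dp target-frame [0.033 0.025 3.014] rot [-0.003  0.004  0.013]
```

Request:
arm_command:
  dp:
    - [0.035,0.02,0.3]
    - [0,0,0.6]
    - [0,0,0.8]
    - [0,0,0.7]
    - [0,0,0.4]
    - [0,0,0.2]
    - [0,0,0]
    - [0,0,0]
  angular:
    - [0,0,0.01]
    - [0,0,0]
    - [0,0,0]
    - [0,0,0]
    - [0,0,0]
    - [0,0,0]
    - [0,0,0]
    - [0,0,0]
  claw: [0,0,0,0,0,0,0,0]

```text
clock: 38.85
position: [0.4013, -0.2907, 0.0292]
ee_rot: [3.12, -0.361, 0.001]
force: [0.3, 0.2, -4.8]
width: 0.648
gripper_force: 45.0
```

```bash
python3 go.py 400.8 -290 22.2 -13.1
```

```text
pos mm [ 401.275 -290.749   29.175] yaw -13.181968019358752 j [ 0.584  0.499 -0.086  2.081  0.077  0.564 -1.358] t 38.85 F [ 0.267  0.176 -4.754]
dp now-frame [-0.026 -0.025  0.279] dp target-frame [-0.025 -0.025  0.279] rot [ 0.002 -0.005 -0.01 ]
```

Request:
arm_command:
  dp:
    - [-0.02,-0.03,0.08]
    - [0,0,0.08]
    - [0,0,0.05]
    - [0,0,0.03]
    - [0,0,0]
    - [0,0,0]
  angular:
    - [0,0,-0.005]
    - [0,0,0]
    - [0,0,0]
    - [0,0,0]
    - [0,0,0]
    - [0,0,0]
  claw: [0,0,0,0,0,0]

```text
clock: 39.45
position: [0.4006, -0.2898, 0.0228]
ee_rot: [3.121, -0.36, 0.0]
force: [-0.4, -0.0, -4.8]
width: 0.65
gripper_force: 45.0
```

Request:
arm_command:
  dp:
    - [0,0,0.02]
    - [0,0,0.01]
    - [0,0,0]
  angular:
    - [0,0,0]
    - [0,0,0]
    - [0,0,0]
  claw: [0,0,0]

```text
clock: 39.75
position: [0.4006, -0.2898, 0.0221]
ee_rot: [3.121, -0.36, 0.0]
force: [-0.3, -0.2, -2.5]
width: 0.651
gripper_force: 45.0
```

```bash
python3 go.py 400.8 -290 22.2 -13.1
```

```text
pos mm [ 400.58  -289.754   22.078] yaw -13.154739423603527 j [ 0.582  0.511 -0.085  2.087  0.08   0.546 -1.36 ] t 39.75 F [-0.273 -0.235 -2.511]
dp now-frame [ 0.011  0.008 -0.005] dp target-frame [ 0.011  0.008 -0.005] rot [ 0.    -0.001 -0.006]
```

Request:
arm_command:
  dp:
    - [0,0,0.01]
    - [0,0,0]
    - [0,0,0]
  angular:
    - [0,0,0]
    - [0,0,0]
    - [0,0,0]
  claw: [0,0,0]

```text
clock: 40.05
position: [0.4006, -0.2898, 0.0221]
ee_rot: [3.121, -0.36, 0.0]
force: [-1.5, 1.8, 6.2]
width: 0.65
gripper_force: 45.0
```

Request:
arm_command:
  dp:
    - [0,0,0]
    - [0,0,0]
    - [0,0,0]
    - [0,0,0]
    - [0,0,0]
    - [0,0,0]
  angular:
    - [0,0,0]
    - [0,0,0]
    - [0,0,0]
    - [0,0,0]
    - [0,0,0]
    - [0,0,0]
  claw: [0,0.66,0.69,0.74,0.85,0.95]
  force: 5

```text
clock: 40.65
position: [0.4006, -0.2898, 0.0217]
ee_rot: [3.121, -0.36, -0.0]
force: [0.3, -0.0, 0.0]
width: 0.863
gripper_force: 0.0
```

Request:
arm_command:
  dp:
    - [0,0,0]
    - [0,0,-0.2]
    - [0,0,-0.5]
    - [0,0,-0.8]
    - [0,0,-0.9]
    - [0,0,-0.9]
    - [0,0,-0.9]
    - [0,0,-0.9]
    - [0,0,-0.9]
    - [0,0,-0.9]
  angular:
    - [0,0,0]
    - [0,0,0]
    - [0,0,0]
    - [0,0,0]
    - [0,0,0]
    - [0,0,0]
    - [0,0,0]
    - [0,0,0]
    - [0,0,0]
    - [0,0,0]
  claw: [1,1,1,1,1,1,1,1,1,1]

```text
clock: 41.65
position: [0.4004, -0.2896, 0.1964]
ee_rot: [3.121, -0.36, 0.002]
force: [1.2, 0.6, -0.4]
width: 1.003
gripper_force: 0.0
```

```bash
python3 go.py; python3 - <<'E'
from cell import arm
from m import *
for n in('scene','top'):
    d=arm.get_image(n);P=cloud(d);cv2.imwrite(f'pics/end_{n}.png',cv2.resize(d['frame'][:,:,::-1],(800,600)))
    for nm,c,r,z in(('square',(.3757,.281),.05,.042),('slab',(.4008,-.29),.09,.042),('disc',(.4787,-.0084),.035,.04),('loupe',(.54,.165),.03,.022),('geode',(.555,-.33),.045,.03)):
        mm=near(P,c,r)&(abs(P[...,2]-z)<.006)
        if mm.sum()>20: q=cast(d,pix(big(mm)),z);print(n,nm,mm.sum(),rect(q),q.mean(0)[:2]*1000)
E
```

```text
pos mm [ 400.394 -289.59   196.368] yaw -13.147447072908097 j [ 0.602  0.259 -0.103  1.92   0.032  0.963 -1.316] t 41.65 F [ 1.16   0.589 -0.366]
scene square 422 c=(376.0,280.8) size=51.4x54.8 ang=85.6 [376.6742 281.0093]
scene slab 645 c=(403.6,-286.7) size=67.4x118.3 ang=75.6 [ 404.3757 -286.9732]
scene disc 198 c=(478.7,-8.1) size=43.5x37.8 ang=37.4 [479.3125  -7.6165]
scene loupe 204 c=(539.5,164.8) size=38.2x36.9 ang=57.0 [539.4633 165.1198]
scene geode 209 c=(558.0,-331.9) size=55.6x57.6 ang=37.6 [ 559.2646 -329.2812]
top square 373 c=(374.3,280.0) size=51.7x52.2 ang=85.8 [374.1601 280.4826]
top slab 511 c=(375.8,-282.3) size=62.5x63.2 ang=78.2 [ 373.3743 -282.9092]
top disc 189 c=(478.3,-7.9) size=40.8x37.6 ang=5.2 [478.2535  -7.7629]
top loupe 144 c=(537.4,163.7) size=36.3x35.2 ang=50.5 [538.2374 164.1208]
top geode 275 c=(555.6,-335.1) size=57.6x57.2 ang=48.4 [ 554.3485 -334.7773]
```

View pics/end_scene.png

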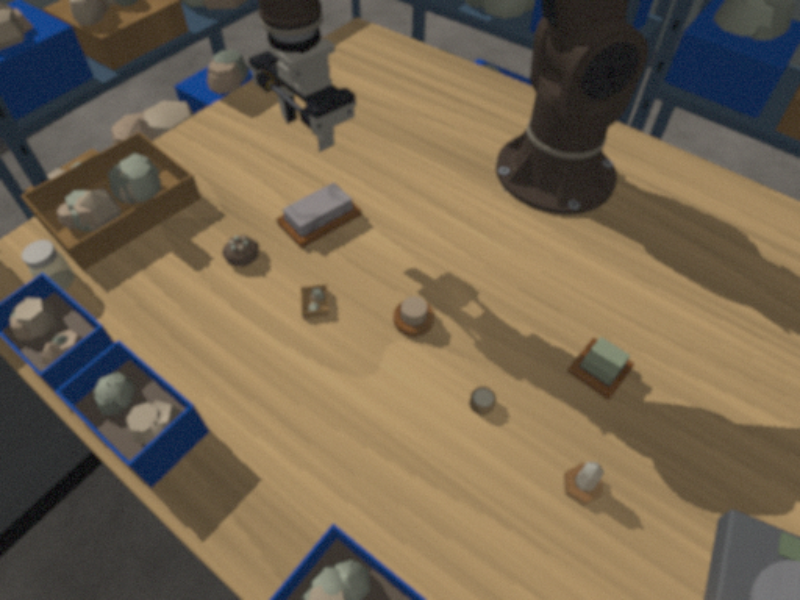

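All four stones stand on their bases and the loupe and geode are where they were. I'll move the arm aside for one clean check of the slab, which the arm partly hides.

Request:
arm_command:
  dp:
    - [0,0.5,-0.3]
    - [0,0.9,-0.3]
    - [0,0.95,0]
    - [0,0.95,0]
    - [0,0.95,0]
    - [0,0.95,0]
    - [0,0.95,0]
    - [0,0.8,0]
    - [0,0.4,0]
    - [0,0,0]
  angular:
    - [0,0,0]
    - [0,0,0]
    - [0,0,0]
    - [0,0,0]
    - [0,0,0]
    - [0,0,0]
    - [0,0,0]
    - [0,0,0]
    - [0,0,0]
    - [0,0,0]
  claw: [1,1,1,1,1,1,1,1,1,1]

```text
clock: 42.75
position: [0.3574, -0.47, 0.2088]
ee_rot: [-3.12, 0.364, 0.002]
force: [0.2, -0.3, -1.2]
width: 1.001
gripper_force: 0.0
```

```bash
python3 - <<'E'
from cell import arm
from m import *
for n in('scene','top'):
    d=arm.get_image(n);P=cloud(d)
    for nm,z in(('slab',.042),('base',.016)):
        mm=near(P,(.4008,-.29),.09)&(P[...,2]>z-.004)&(P[...,2]<.06)
        q=cast(d,pix(big(mm)),z);print(n,nm,mm.sum(),rect(q),q.mean(0)[:2]*1000)
    if n=='top': cv2.imwrite('pics/slab.png',cv2.resize(d['frame'][200:290,320:410,::-1],(540,540),interpolation=2))
E
```

```text
scene slab 620 c=(402.4,-286.9) size=65.4x116.2 ang=76.8 [ 403.6924 -287.7786]
scene base 1153 c=(400.0,-293.4) size=102.7x144.9 ang=76.8 [ 401.4617 -292.755 ]
top slab 944 c=(400.5,-288.2) size=61.8x115.9 ang=76.4 [ 400.7155 -288.7522]
top base 1571 c=(401.0,-288.4) size=86.2x138.4 ang=76.8 [ 400.7559 -288.5253]
```

View pics/slab.png

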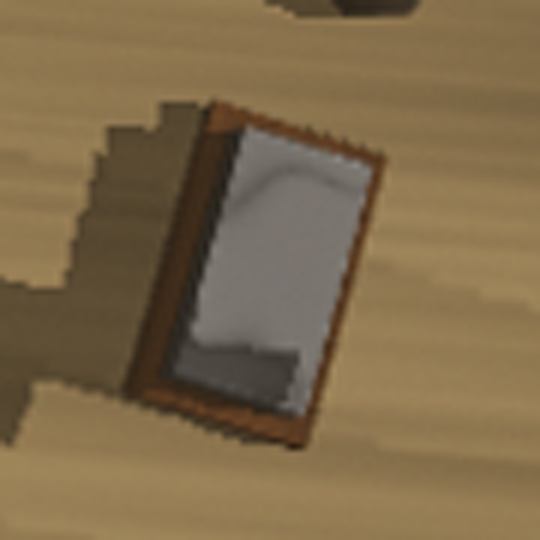

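The slab (corners about (240,125), (370,165), (305,410), (175,375) in the crop) is in line with its base and centred to within about a millimetre once parallax is allowed for. Handing in.

```bash
python3 -c "
from cell import arm
print(arm.sign_off())"
```

```text
the job is handed in; nothing more can be done
None
```

The stack is apart from the top down and all four pieces stand on their matching bases, centred to about 1–2 mm by the cameras, with the square and oblong in line to within about a degree; the geode and loupe show no sign of having moved, and I handed the job in at about 43 s.

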